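# Cover the digestion tubes with porcelain balls, one each

## Task

Close each of the three open glass tubes in the block heater with one of the large porcelain balls from the tray, so that every ball rests in its tube's mouth. The tubes stand at different heights, so lower each ball until you feel it touch and let go there: never drop a ball (porcelain chips), and do not push a tube down, it slides in its sleeve at a light press. Leave the small ball on the tray and everything else on the bench where it is.

Things in the scene. Friction and masses are not known exactly. Their poses are not given: they have to be found in the camera images.
- heater: fixed block heater: white housing 160 x 160 x 25 mm under an aluminium block 140 x 140 mm, its top 65 mm above the bench. Origin: centre of the underside, z up, x and y along its sides. Wells: x, y = +-33 mm: three hold amber glass tubes of differing heights that slide down at a push of 3 N; the one at (+33, +33) is shut by a flat steel plug 40 mm wide, 6 mm above the block
- well_a (a point): point on the upright axis of tube a, level with the block's top, at (-33, -33) mm in the heater's frame, axes as the heater's. The glass tube is 31 mm wide outside, its mouth 25 mm inside; its rim stands higher than this point by anything from 15 to 50 mm (differs from tube to tube, no reading tells it)
- well_b (a point): point on the upright axis of tube b, level with the block's top, at (-33, +33) mm in the heater's frame, axes as the heater's. The glass tube is 31 mm wide outside, its mouth 25 mm inside; its rim stands higher than this point by anything from 15 to 50 mm (differs from tube to tube, no reading tells it)
- well_c (a point): point on the upright axis of tube c, level with the block's top, at (+33, -33) mm in the heater's frame, axes as the heater's. The glass tube is 31 mm wide outside, its mouth 25 mm inside; its rim stands higher than this point by anything from 15 to 50 mm (differs from tube to tube, no reading tells it)
- tray: fixed steel drying tray 135 x 135 x 8 mm with four black rubber rest rings (outside 26 mm, hole 20 mm, 6 mm tall, tops 14 mm above the bench) at x, y = +-32.5 mm. Origin: centre of the underside, axes along its sides. Each ring carries one ball; which ball is where varies
- ball_1: large white porcelain ball, diameter 30 mm, about 35 g, resting on a ring of the tray (its centre about 25 mm above the bench). Origin: its centre. Seated on a tube, its centre is about 8 mm above the rim
- ball_2: large white porcelain ball, diameter 30 mm, about 35 g, resting on a ring of the tray (its centre about 25 mm above the bench). Origin: its centre. Seated on a tube, its centre is about 8 mm above the rim
- ball_3: large white porcelain ball, diameter 30 mm, about 35 g, resting on a ring of the tray (its centre about 25 mm above the bench). Origin: its centre. Seated on a tube, its centre is about 8 mm above the rim
- small_ball: small white porcelain ball, diameter 24 mm, on the tray's remaining ring; it would fall into a tube, and stays on the tray. Origin: its centre
- spatula: thin steel lab spatula, 185 mm long, 12 mm wide, lying between heater and tray; a bystander, loose. Origin: centre of its underside
- sample_jar: small amber jar, 38 mm wide, 50 mm tall, white cap; a bystander, loose. Origin: centre of its underside
- pipette_bulb: orange pipette bulb, 100 mm long, lying; a bystander, loose. Origin: centre of its underside
- cork_ring: cork flask ring, 90 mm wide, 25 mm tall; a bystander, loose. Origin: centre of its underside
- beaker: empty glass beaker, 70 mm wide, 90 mm tall; a bystander, loose. Origin: centre of its underside
Mind the look-alikes: they are no part of the job. Leave any turquoise look-alike of the ball_3 alone.

How it is judged:
By the outcome, as a careful person would: the job done as asked, in the order asked, and still so for the second after the job is handed in, with the robot touching nothing.
It also fails if it takes over 72 s, if anything falls off the work surface, if the arm or the gripper's body presses on something with over 40 N, if the wrist force passes 120 N, or if a joint passes its speed limit or range.

## Robot

A 6-joint arm with a two-finger parallel gripper is mounted at the origin on the work surface. World frame = base frame: x ahead of the robot, y to its left, z up, the work surface at z = 0. Lengths are in m, angles in rad, forces in N, time in s.
With the tool pointing down it reaches from about 0.3 to 0.775 m from the base axis. Payload 14.6 kg.
Tool frame: the origin (TCP) lies at the very end of the fingers, on their centre line; the grasp point (between the pads) lies 19 mm behind it; z points along the fingers, y is the line along which they close (so a half turn about z gives the same grasp; the last joint's range is limited). The gripper opens to 94 mm and grips with 3 to 60 N. Pads are 16 mm wide; open, the fingers measure 119 mm over their backs; the gripper's body (75 mm by 177 mm) begins 78 mm behind the grasp point.
Start: joints at [-1.417, 0.3, 1.521, -0, 1.321, -0.067], TCP at [0.12, -0.537, 0.205] pointing down, gripper open.
Joint ranges: [-3.03, 3.03], [-0.79, 2.21], [0.23, 2.52], [-1.04, 4.18], [0, 3.07], [-2.55, 2.55]. Speed limits (rad/s): [2.22, 2.22, 2.57, 3.14, 3.14, 3.14].

## Interface

Orientations are given as [roll, pitch, yaw] about the fixed x, y, z axes, in that order (R = Rz(yaw) Ry(pitch) Rx(roll)).
In Python, from station import ctrl gives the robot as it stands.
- The arm moves only by the tool move_arm, never from a script. Its argument "increments" is a list of rows, each a list of 7 numbers: the opening, from 0 (shut) to 1 (fully open), then the shift along the tool's x, y, z in units of 50 mm (1.0 is 50 mm), then the turn, a rotation vector about the tool's x, y, z in rad. In form: [[claw, tx, ty, tz, rx, ry, rz], ...]. A call has 1 to 20 rows; each row shifts and turns the commanded pose from where the row before left it, along the tool's axes as they then stand; what a row does not reach is not made up. A row lasts 1/10 s, in which the tool goes at most 50 mm and 8.59 degrees, less where a joint would pass 70% of its speed; a pose out of reach is approached as far as the arm can. A call is refused whole if a number of a shift passes 1 or a number of a turn 0.15, either way. A call with a gripper value outside its range is refused whole. The fingers move at their own pace and stop on an object; "force" is the grip in N (left out, the last holds). Time passes only in rows, so rows that do not move let the fingers close. It gives the time, the measured TCP pose, the force, the opening and the grip force at its end, in the units of the state.
- ctrl.get_obs(): the state, without advancing time (a new reading comes with each control period).
- ctrl.camera(name): name is "scene" or "top" or "wrist"; returns a dict with "color" (480x640x3 uint8, blue, green, red), "K" (3x3 intrinsics, pixels), "pose" (4x4, takes a point from camera to world coordinates); the wrist camera has in their place "tool_from_camera" (4x4, takes a point from camera to tool coordinates, whose origin is the TCP and whose axes are the flange's). Camera axes: x right, y down, z forward; pixel columns grow to the right and rows downward; lengths in m; the calibration is good to about 2 mm. The wrist camera is an equidistant fisheye: a pixel r from the principal point sees the ray r / f radians off the axis. A picture is of the moment at which its call begins: read the wrist's pose just before it. There is no depth.
- ctrl.hand_in(): hands the job in; it is judged then, once.
Trained networks look in a picture, given as the dict that the camera call returned (one of the last four; its "shot" number tells which), for a name from the list of things; names that differ only in an ending like _2 or _b are one class to them, and where a whole thing is asked for, a point or a joint stands for the part that bears it (a point fixed in the world has none). Each returns a list of dicts, best first, with "conf" (0 to 1); they miss things now and then, are a little off and sometimes report something else, mostly with a low value. They report only what shows in the picture. A call takes as long as a camera call. They do not tell look-alikes from the thing itself.
- ctrl.cut_out(name, picture): "mask" (480x640 bool, what is visible of it) and "centre" ([row, column] in pixels, amid what is visible of it).
The state is a dict: "time_s": time; "qpos": joint angles; "joint_vel": joint speeds; "tau": joint torques, N m; "ee_pos": TCP position; "eef_rot": TCP orientation; "force": force on the tool from outside, world axes, zero at the start; "moment": the same for the moment, N m; "grip_width": finger opening in m; "grip_force": force on a finger pad.
Only numpy, scipy, OpenCV 4.12 (cv2) and the standard library are available. Lean on these libraries where they do the work, as an engineer would, in place of code of your own. Each camera call takes 0.05 s, during which the arm holds its last target. There are 200 camera calls.

## Working session

There is one attempt and no reset: what is moved stays moved. The work goes in short steps, Python scripts to look and compute and a tool call to move; the robot and the scene stay as the last step left them, time stands still between calls to the robot, and variables do not carry over. Pictures are saved under pics/ and viewed, at most 10 in all, crops included, and the job is handed in when it is done.

Besides the shell and the picture viewer there is one more tool, called after ">>>" as name(argument=value, ...) on one line, values as JSON. move_arm: Moves the arm, as the interface text tells. Its arguments: {"type":"object","properties":{"increments":{"type":"array","items":{"type":"array","items":{"type":"number"}}},"force":{"type":"number"}},"required":["increments"]}

```bash
mkdir -p pics; ls; python3 - <<'E'
from station import ctrl
import cv2
o=ctrl.get_obs();print(o)
for n in("top","scene"):
    p=ctrl.camera(n);cv2.imwrite(f"pics/{n}0.png",p["color"]);print(n,p["K"],p["pose"])
    for t in("heater","tray","ball_1","small_ball","spatula"):
        print(t,[(round(d["conf"],2),[round(float(v)) for v in d["centre"]],int(d["mask"].sum())) for d in ctrl.cut_out(t,p)])
E
```

```text
pics
{'time_s': 0.0, 'qpos': array([-1.41661204e+00,  3.00500824e-01,  1.52161578e+00,  1.14803511e-05,
        1.32071116e+00, -6.66198493e-02]), 'joint_vel': array([-0.00208045,  0.00113115, -0.00044016, -0.00028351,  0.0004518 ,
        0.00062106]), 'tau': array([ 3.54039121e-04, -5.31808484e+01, -3.52740133e+01,  7.08370563e-02,
        2.43698474e-02, -1.18856642e-04]), 'ee_pos': array([ 0.12040404, -0.53637093,  0.20485535]), 'eef_rot': array([-3.14036102e+00, -9.33172397e-05,  2.20801227e-01]), 'force': array([-0.38265913, -0.13835382,  0.04843886]), 'moment': array([-0.0002564 ,  0.0006388 , -0.03094466]), 'grip_force': 0.0, 'grip_width': 0.09414514757939846}
top [[477.51904497   0.         318.61487468]
 [  0.         477.51904497 237.83233717]
 [  0.           0.           1.        ]] [[ 1.79966887e-02 -9.81663143e-01  1.89772475e-01  3.64002624e-01]
 [-9.99837942e-01 -1.75826173e-02  3.86549635e-03  4.65561055e-02]
 [-4.57918496e-04 -1.89811287e-01 -9.81820485e-01  1.02390793e+00]
 [ 0.00000000e+00  0.00000000e+00  0.00000000e+00  1.00000000e+00]]
heater [(0.62, [248, 462], 6030)]
tray [(0.74, [253, 232], 3259)]
ball_1 [(0.71, [236, 213], 131), (0.69, [267, 223], 152), (0.61, [258, 250], 148), (0.47, [316, 252], 156)]
small_ball []
spatula [(0.85, [262, 340], 190)]
scene [[596.64341532   0.         319.96959403]
 [  0.         596.64341532 245.91761373]
 [  0.           0.           1.        ]] [[-0.09730156  0.57889258 -0.80957753  1.47391943]
 [ 0.99518447  0.066272   -0.07222117  0.12310123]
 [ 0.01184402 -0.81270622 -0.58255328  0.74506895]
 [ 0.          0.          0.          1.        ]]
heater [(0.61, [258, 170], 6308)]
tray [(0.67, [281, 414], 2543)]
ball_1 [(0.76, [277, 440], 187), (0.57, [256, 423], 169), (0.54, [263, 397], 137), (0.49, [232, 394], 128), (0.42, [239, 454], 136)]
small_ball [(0.69, [282, 407], 126), (0.47, [258, 172], 6153)]
spatula [(0.52, [249, 305], 208)]
```

View pics/top0.png

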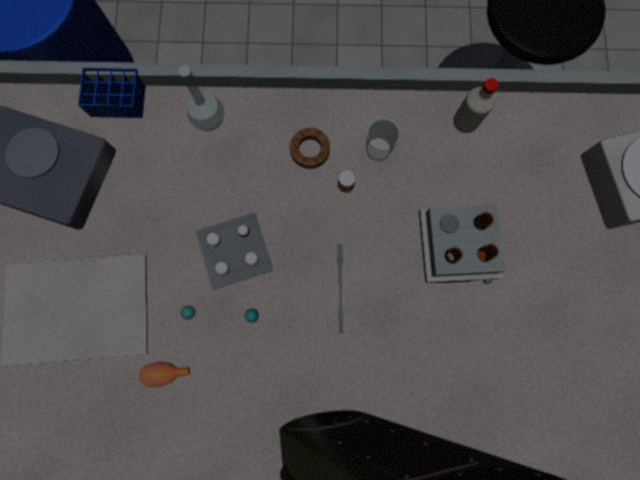

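View pics/scene0.png

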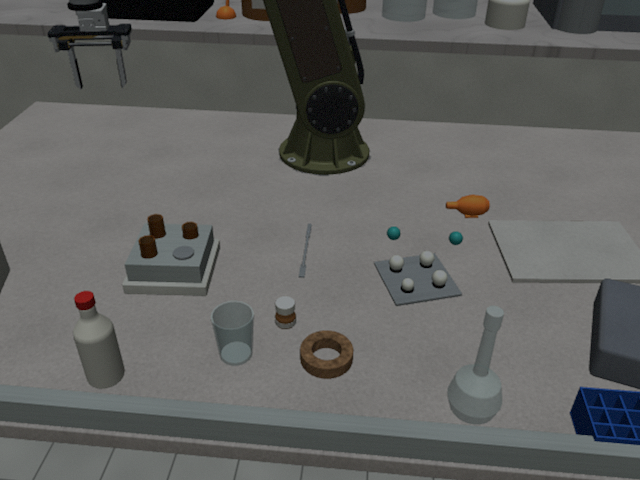

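The top view shows the tray at about (235,250), with the small ball at (243,230) and the large ones at (213,239), (222,268) and (251,258). The heater is at about (465,240), with its plug at (450,223) upper left, so its axes roughly match the world's. The turquoise decoys are at (188,312) and (251,315).

```bash
cat > h.py <<'E'
from station import ctrl
import numpy as np, cv2
from scipy.spatial.transform import Rotation as R
def toolT():
    o=ctrl.get_obs();T=np.eye(4);T[:3,:3]=R.from_euler('xyz',o["eef_rot"]).as_matrix();T[:3,3]=o["ee_pos"];return T
def shot(n):
    T=toolT();p=ctrl.camera(n)
    p["T"]=T@p["tool_from_camera"] if n=="wrist" else p["pose"];p["fish"]=n=="wrist";return p
def hit(p,u,v,z):
    K=p["K"];x=(u-K[0,2])/K[0,0];y=(v-K[1,2])/K[1,1]
    if p["fish"]:
        r=np.hypot(x,y)+1e-12;d=np.array([x/r*np.sin(r),y/r*np.sin(r),np.cos(r)])
    else: d=np.array([x,y,1.])
    d=p["T"][:3,:3]@d;c=p["T"][:3,3];return c+d*(z-c[2])/d[2]
def proj(p,X):
    c=np.linalg.inv(p["T"])@np.append(X,1);K=p["K"];x,y=c[:2]/(1 if p["fish"] else c[2])
    if p["fish"]:
        r=np.hypot(x,y);t=np.arctan2(r,c[2]);x,y=x/r*t,y/r*t
    return np.array([K[0,0]*x+K[0,2],K[1,1]*y+K[1,2]])
E
python3 - <<'E'
from h import *
p=shot("top")
for d in ctrl.cut_out("ball_1",p): print("ball",round(d["conf"],2),hit(p,d["centre"][1],d["centre"][0],.025).round(4))
for n in ("tray","heater"):
    m=ctrl.cut_out(n,p)[0]["mask"].astype(np.uint8)
    r=cv2.minAreaRect(cv2.findNonZero(m));print(n,r,hit(p,*r[0],.008 if n=="tray" else .04))
print("plug",hit(p,450,223,.071))
w=shot("wrist");print(w["K"],w["tool_from_camera"].round(4))
E
```

```text
ball 0.72 [0.3902 0.1843 0.025 ]
ball 0.59 [0.5089 0.1959 0.025 ]
tray ((233.5251922607422, 249.91310119628906), (62.68551254272461, 63.588905334472656), 72.47443389892578) [0.53054747 0.23354438 0.008     ]
heater ((461.5328674316406, 243.8606719970703), (80.93894958496094, 80.93894958496094), 84.80557250976562) [ 0.54668581 -0.24891074  0.04      ]
plug [ 0.5838784  -0.21771068  0.071     ]
[[371.64829954   0.         319.85767003]
 [  0.         371.64829954 243.4503694 ]
 [  0.           0.           1.        ]] [[-0.0012 -0.9581 -0.2865  0.0836]
 [ 1.     -0.0016  0.001  -0.    ]
 [-0.0015 -0.2865  0.9581 -0.1795]
 [ 0.      0.      0.      1.    ]]
```

>>> move_arm(increments=[[1, 0, 0, 0, 0, 0, 0.11], [1, 0, 0, 0, 0, 0, 0.11], [1, 0.72, -0.46, -0.02, 0, 0, 0], [1, 0.72, -0.46, -0.02, 0, 0, 0], [1, 0.72, -0.46, -0.02, 0, 0, 0], [1, 0.72, -0.46, -0.02, 0, 0, 0], [1, 0.72, -0.46, -0.02, 0, 0, 0], [1, 0.72, -0.46, -0.02, 0, 0, 0], [1, 0.72, -0.46, -0.02, 0, 0, 0], [1, 0.72, -0.46, -0.02, 0, 0, 0], [1, 0.72, -0.46, -0.02, 0, 0, 0], [1, 0.72, -0.46, -0.02, 0, 0, 0], [1, 0.72, -0.46, -0.02, 0, 0, 0], [1, 0.72, -0.46, -0.02, 0, 0, 0], [1, 0, 0, 0, 0, 0, 0], [1, 0, 0, 0, 0, 0, 0]])

```text
time_s: 2.45
ee_pos: [0.5525, -0.2598, 0.217]
eef_rot: [-3.141, 0.001, 0.002]
force: [-0.1, -0.7, -0.0]
grip_width: 0.0937
grip_force: 0.0
```

```bash
python3 - <<'E'
from h import *
p=shot("wrist");cv2.imwrite("pics/w1.png",p["color"]);np.savez("w1.npz",T=p["T"],K=p["K"])
print(ctrl.get_obs()["force"])
E
```

```text
[-0.55547     0.23917488  0.83471213]
```

View pics/w1.png

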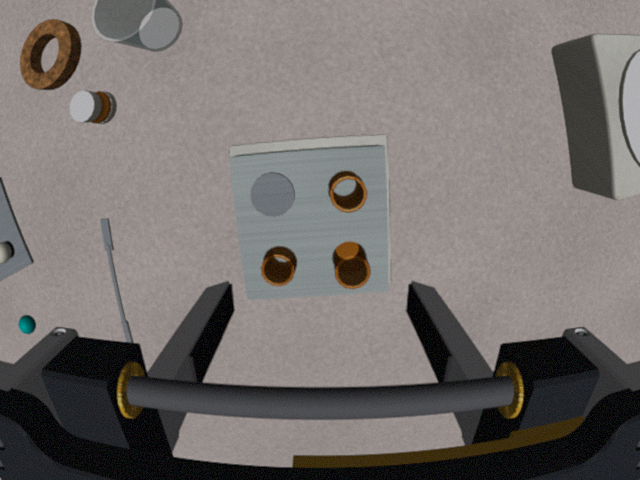

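```bash
python3 - <<'E'
import cv2
im=cv2.imread("pics/w1.png")[130:310,220:410]
im=cv2.convertScaleAbs(im,alpha=1.5,beta=10)
cv2.imwrite("pics/w1c.png",cv2.resize(im,None,fx=3.3333,fy=3.3333,interpolation=cv2.INTER_CUBIC)[:600,:800])
E
```

```text
(no output)
```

View pics/w1c.png

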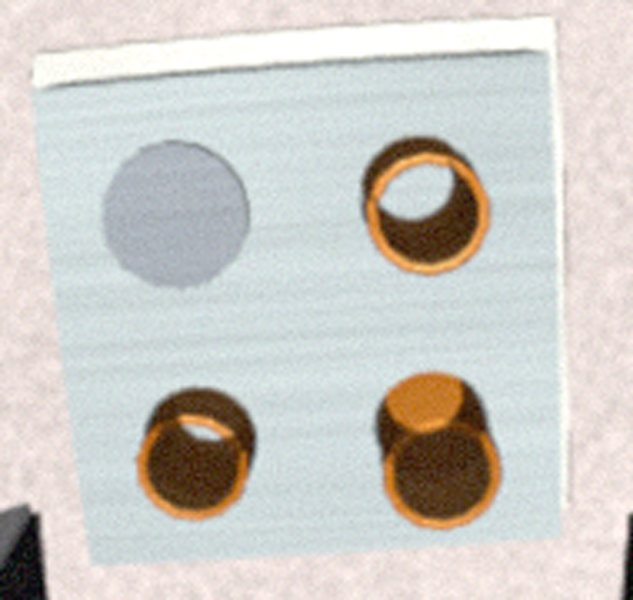

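```bash
python3 - <<'E'
from h import *
from scipy.optimize import least_squares
z=np.load("w1.npz");p=dict(T=z["T"],K=z["K"],fish=True)
s=lambda u,v:np.array([220+(u+.5)/3.3333-.5,130+(v+.5)/3.3333-.5])
C=[((-70,70),None)]
pts=[((.07,.07,.065),s(33,84)),((.07,-.07,.065),s(548,50)),((-.07,-.07,.065),s(560,537)),((-.07,.07,.065),s(90,564)),((.033,.033,.071),s(176,214))]
rim={'c':((.033,-.033),s(429,212),122/3.333),'b':((-.033,.033),s(193,466),113/3.333),'a':((-.033,-.033),s(442,471),117/3.333)}
def W(q,X):
    c,sn=np.cos(q[2]),np.sin(q[2]);return np.array([q[0]+c*X[0]-sn*X[1],q[1]+sn*X[0]+c*X[1],X[2]])
def f(q):
    r=[proj(p,W(q,X))-m for X,m in pts]
    for (n,(xy,m,d)),h in zip(rim.items(),q[3:]):
        c=W(q,(*xy,.065+h));r.append(proj(p,c)-m)
        e=np.array([0,.0155,0]);r.append([np.linalg.norm(proj(p,c+e)-proj(p,c-e))-d])
    return np.concatenate(r)
o=least_squares(f,[.55,-.25,0,.03,.03,.03]);q=o.x
print(q.round(4),o.fun.round(1))
for n,(xy,m,d) in rim.items(): print(n,W(q,(*xy,.065)).round(4))
np.save("q.npy",q)
E
```

```text
[ 0.554  -0.2527  0.064   0.0281  0.0206  0.0351] [-0.3  1.   1.   0.6  0.1 -0.2 -0.  -0.3 -0.3 -0.1 -0.  -0.5  0.8 -0.3
 -0.2  0.3 -0.  -0.2  1. ]
c [ 0.589  -0.2835  0.065 ]
b [ 0.5189 -0.2219  0.065 ]
a [ 0.5231 -0.2878  0.065 ]
```

>>> move_arm(increments=[[1, -0.03, -0.7, 0, 0, 0, 0], [1, -0.03, -0.7, 0, 0, 0, 0], [1, -0.03, -0.7, 0, 0, 0, 0], [1, -0.03, -0.7, 0, 0, 0, 0], [1, -0.03, -0.7, 0, 0, 0, 0], [1, -0.03, -0.7, 0, 0, 0, 0], [1, -0.03, -0.7, 0, 0, 0, 0], [1, -0.03, -0.7, 0, 0, 0, 0], [1, -0.03, -0.7, 0, 0, 0, 0], [1, -0.03, -0.7, 0, 0, 0, 0], [1, -0.03, -0.7, 0, 0, 0, 0], [1, -0.03, -0.7, 0, 0, 0, 0], [1, -0.03, -0.7, 0, 0, 0, 0], [1, -0.03, -0.7, 0, 0, 0, 0], [1, 0, 0, 0, 0, 0, 0], [1, 0, 0, 0, 0, 0, 0]])

```text
time_s: 4.1
ee_pos: [0.5308, 0.2289, 0.2175]
eef_rot: [3.141, -0.0, 0.001]
force: [0.3, -0.6, 0.2]
grip_width: 0.094
grip_force: 0.0
```

```bash
python3 - <<'E'
from h import *
p=shot("wrist");im=p["color"]
g=cv2.cvtColor(cv2.GaussianBlur(im,(3,3),0),cv2.COLOR_BGR2GRAY)
for t in("ball_1","small_ball"):
  for d in ctrl.cut_out(t,p):
    m=d["mask"].astype(np.uint8);(u,v),r=cv2.minEnclosingCircle(cv2.findNonZero(m))
    print(t,round(d["conf"],2),(round(u),round(v)),round(r,1),int(m.sum()),hit(p,u,v,.025).round(4),im[m>0].mean(0).round())
t=ctrl.cut_out("tray",p)
print(hit(p,*cv2.minAreaRect(cv2.findNonZero(t[0]["mask"].astype(np.uint8)))[0],.008), cv2.boxPoints(cv2.minAreaRect(cv2.findNonZero(t[0]["mask"].astype(np.uint8)))))
c=cv2.resize(im[100:320,180:470],None,fx=2.7,fy=2.7,interpolation=cv2.INTER_CUBIC)
cv2.imwrite("pics/w2.png",cv2.convertScaleAbs(c,alpha=1.3));np.savez("w2.npz",T=p["T"],K=p["K"]);cv2.imwrite("pics/w2full.png",im)
E
```

```text
ball_1 0.95 (297, 256) 14.4 631 [0.4892 0.253  0.025 ] [147. 152. 153.]
ball_1 0.84 (355, 331) 12.7 476 [0.3976 0.1885 0.025 ] [106. 108.   9.]
ball_1 0.73 (274, 199) 14.4 645 [0.5505 0.2751 0.025 ] [152. 157. 158.]
ball_1 0.72 (355, 237) 14.9 644 [0.5101 0.1917 0.025 ] [149. 154. 154.]
ball_1 0.63 (242, 327) 12.2 450 [0.4021 0.3181 0.025 ] [106. 108.   7.]
small_ball 0.55 (335, 177) 11.6 417 [0.5729 0.2133 0.025 ] [152. 157. 158.]
[0.53298235 0.2334821  0.008     ] [[234.65541 175.35695]
 [354.59695 133.02464]
 [395.5631  249.09541]
 [275.62155 291.42773]]
```

View pics/w2.png

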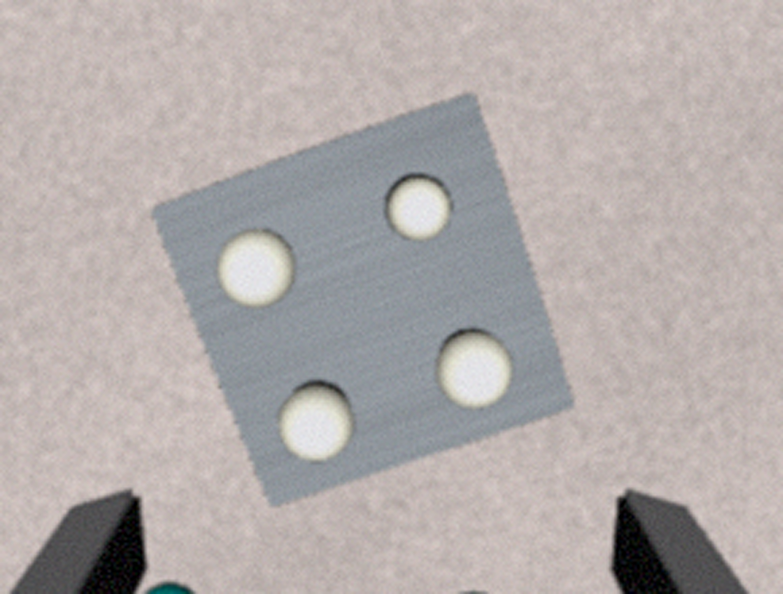

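The picture confirms the layout: the small ball is at (335,177) in full-frame pixels and the large ones at (297,256), (274,199) and (355,237). They sit on a 65 mm square, as they should. I'll go down on the first ball.

>>> move_arm(increments=[[0.53, -0.43, -0.25, 0, 0, 0, 0], [0.53, -0.4, -0.24, 0.1, 0, 0, 0], [0.53, 0, 0, 0.6, 0, 0, 0], [0.53, 0, 0, 0.6, 0, 0, 0], [0.53, 0, 0, 0.6, 0, 0, 0], [0.53, 0, 0, 0.6, 0, 0, 0], [0.53, 0, 0, 0.5, 0, 0, 0], [0.53, 0, 0, 0.1, 0, 0, 0], [0.53, 0, 0, 0, 0, 0, 0], [0.53, 0, 0, 0, 0, 0, 0]])

```text
time_s: 5.3
ee_pos: [0.4901, 0.2541, 0.0639]
eef_rot: [-3.141, -0.002, 0.0]
force: [0.2, -0.1, -0.2]
grip_width: 0.0496
grip_force: 0.0
```

```bash
python3 - <<'E'
from h import *
p=shot("wrist");im=p["color"]
for d in ctrl.cut_out("ball_1",p):
    m=d["mask"].astype(np.uint8);(u,v),r=cv2.minEnclosingCircle(cv2.findNonZero(m))
    print(round(d["conf"],2),(round(u),round(v)),round(r,1),hit(p,u,v,.025).round(4))
print(ctrl.get_obs()["ee_pos"]);cv2.imwrite("pics/w3.png",im)
E
```

```text
0.93 (419, 240) 24.4 [0.5108 0.1915 0.025 ]
0.69 (284, 175) 25.8 [0.5504 0.2753 0.025 ]
0.59 (321, 273) 24.3 [0.489  0.2531 0.025 ]
[0.49001873 0.25430931 0.06392478]
```

View pics/w3.png

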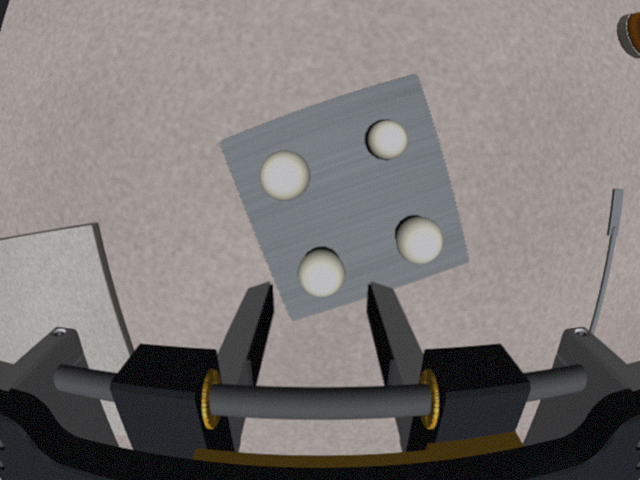

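>>> move_arm(increments=[[0.53, -0.02, 0.02, 0.35, 0, 0, 0], [0.53, 0, 0, 0.3, 0, 0, 0], [0.53, 0, 0, 0.15, 0, 0, 0], [0.53, 0, 0, 0.07, 0, 0, 0], [0.53, 0, 0, 0, 0, 0, 0], [0.2, 0, 0, 0, 0, 0, 0], [0.2, 0, 0, 0, 0, 0, 0], [0.2, 0, 0, 0, 0, 0, 0], [0.2, 0, 0, 0, 0, 0, 0]], force=15)

```text
time_s: 6.3
ee_pos: [0.4885, 0.2533, 0.0193]
eef_rot: [-3.141, -0.001, 0.001]
force: [-1.2, -0.2, 0.9]
grip_width: 0.0291
grip_force: 15.0
```

>>> move_arm(increments=[[0.2, 0, 0, -0.2, 0, 0, 0], [0.2, 0, 0, -0.6, 0, 0, 0], [0.2, 0, 0, -0.8, 0, 0, 0], [0.2, 0, 0, -0.8, 0, 0, 0], [0.2, 0.12, 0.4, -0.6, 0, 0, 0], [0.2, 0.14, 0.7, 0, 0, 0, 0], [0.2, 0.14, 0.7, 0, 0, 0, 0], [0.2, 0.14, 0.7, 0, 0, 0, 0], [0.2, 0.14, 0.7, 0, 0, 0, 0], [0.2, 0.14, 0.7, 0, 0, 0, 0], [0.2, 0.14, 0.7, 0, 0, 0, 0], [0.2, 0.14, 0.7, 0, 0, 0, 0], [0.2, 0.14, 0.7, 0, 0, 0, 0], [0.2, 0.14, 0.7, 0, 0, 0, 0], [0.2, 0.14, 0.7, 0, 0, 0, 0], [0.2, 0.14, 0.7, 0, 0, 0, 0], [0.2, 0.14, 0.7, 0, 0, 0, 0], [0.2, 0.14, 0.7, 0, 0, 0, 0], [0.2, 0.14, 0.7, 0, 0, 0, 0], [0.2, 0.07, 0.54, 0, 0, 0, 0]])

```text
time_s: 8.3
ee_pos: [0.5962, -0.2857, 0.1696]
eef_rot: [3.141, -0.0, 0.0]
force: [0.7, -0.1, -0.2]
grip_width: 0.0289
grip_force: 15.0
```

>>> move_arm(increments=[[0.2, 0, 0, 0, 0, 0, 0], [0.2, 0, 0, 0, 0, 0, 0]])

```text
time_s: 8.5
ee_pos: [0.596, -0.2838, 0.1692]
eef_rot: [-3.141, 0.0, -0.0]
force: [0.6, 0.7, -0.5]
grip_width: 0.029
grip_force: 15.0
```

```bash
python3 - <<'E'
from h import *
f=[]
for i in range(6):
    p=shot("wrist");f.append(ctrl.get_obs()["force"])
print(np.mean(f,0),np.std(f,0),toolT()[:3,3],ctrl.get_obs()["grip_width"])
cv2.imwrite("pics/w4.png",p["color"]);np.savez("w4.npz",T=p["T"],K=p["K"])
E
```

```text
[ 0.23793715  0.36439717 -0.24311724] [0.44922226 0.53293371 0.457222  ] [ 0.59638742 -0.28301452  0.16926388] 0.02922170509957315
```

View pics/w4.png

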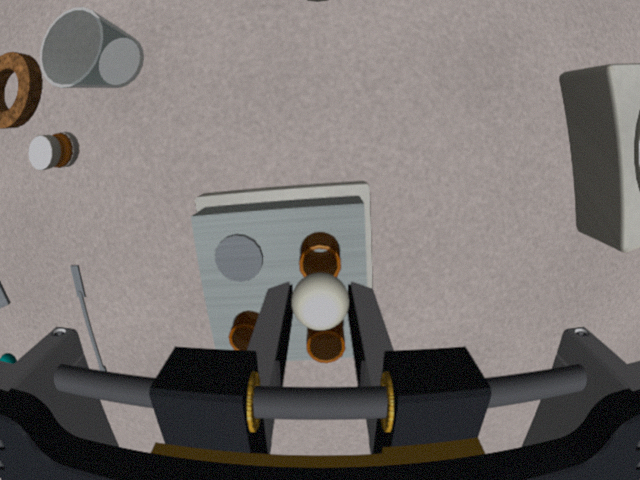

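>>> move_arm(increments=[[0.2, -0.14, 0.01, 0.4, 0, 0, 0], [0.2, 0, 0, 0.5, 0, 0, 0], [0.2, 0, 0, 0.26, 0, 0, 0], [0.2, 0, 0, 0, 0, 0, 0], [0.2, 0, 0, 0, 0, 0, 0]], force=5)

```text
time_s: 9.3
ee_pos: [0.5897, -0.2843, 0.1118]
eef_rot: [3.141, -0.001, 0.001]
force: [0.7, -0.6, -0.2]
grip_width: 0.0295
grip_force: 5.0
```

```bash
cat >> h.py <<'E'
def feel(n=8):
    f=[];x=[]
    for i in range(n):
        p=shot("wrist");o=ctrl.get_obs();f.append(o["force"]);x.append(o["ee_pos"])
    print("F",np.mean(f,0).round(2),"sd",(np.std(f,0)/n**.5).round(2),"x",np.mean(x,0).round(4),"grip",round(o["grip_width"],4),"t",o["time_s"]);return p
E
python3 - <<'E'
from h import *
z=np.load("w4.npz");p=dict(T=z["T"],K=z["K"],fish=True)
b=hit(p,320,301,.1752);print("ball in tool",b-z["T"][:3,3])
q=np.load("q.npy");c,s=np.cos(q[2]),np.sin(q[2])
for n,x,y,h in (("c",.033,-.033,q[3]),("a",-.033,-.033,q[5])):
    print(n,proj(p,np.array([q[0]+c*x-s*y,q[1]+s*x+c*y,.065+h])))
p=feel();c=p["color"][200:420,220:420];cv2.imwrite("pics/w5.png",cv2.resize(c,None,fx=2.7,fy=2.7))
E
```

```text
ball in tool [-0.08279522 -0.00038605 -0.17365341]
c [320.39282328 262.59091812]
a [325.72133593 344.68963747]
F [ 0.01 -0.17 -0.33] sd [0.21 0.14 0.21] x [ 0.5896 -0.2844  0.1119] grip 0.0295 t 9.7
```

View pics/w5.png

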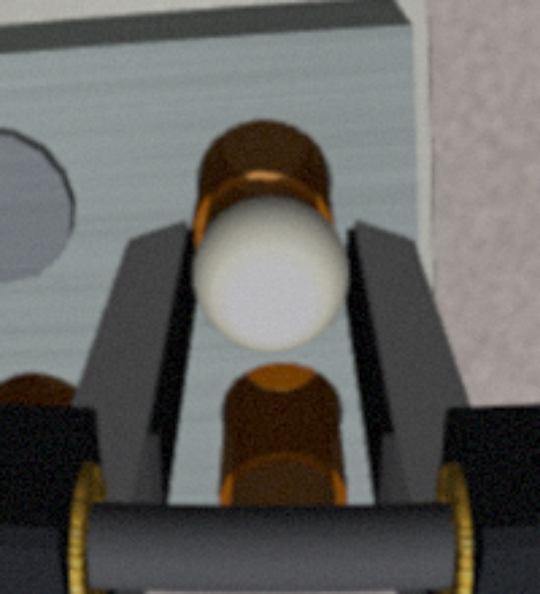

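>>> move_arm(increments=[[0.2, -0.02, -0.02, 0.1, 0, 0, 0], [0.2, 0, 0, 0.1, 0, 0, 0], [0.2, 0, 0, 0.06, 0, 0, 0], [0.2, 0, 0, 0, 0, 0, 0], [0.2, 0, 0, 0, 0, 0, 0]])

```text
time_s: 10.2
ee_pos: [0.5882, -0.2832, 0.0978]
eef_rot: [-3.141, 0.0, 0.001]
force: [0.3, 1.0, -1.0]
grip_width: 0.0294
grip_force: 5.0
```

```bash
python3 -c "
from h import *
feel()"
```

```text
F [ 0.02  0.08 -0.39] sd [0.15 0.2  0.13] x [ 0.5883 -0.2833  0.098 ] grip 0.0296 t 10.6
```

>>> move_arm(increments=[[0.2, 0.01, 0, 0.02, 0, 0, 0], [0.2, 0, 0, 0, 0, 0, 0]])

```text
time_s: 10.8
ee_pos: [0.5887, -0.2833, 0.097]
eef_rot: [3.142, 0.0, 0.001]
force: [-2.6, 0.8, 0.7]
grip_width: 0.0292
grip_force: 5.0
```

```bash
python3 -c "
from h import *
feel()"
```

```text
F [-1.36  0.38  1.4 ] sd [0.22 0.11 0.16] x [ 0.5887 -0.2833  0.097 ] grip 0.0296 t 11.2
```

>>> move_arm(increments=[[0.2, -0.015, 0, -0.004, 0, 0, 0], [0.2, 0, 0, 0, 0, 0, 0]])

```text
time_s: 11.4
ee_pos: [0.5881, -0.2832, 0.0971]
eef_rot: [-3.142, -0.0, 0.001]
force: [0.2, 0.8, -0.6]
grip_width: 0.0296
grip_force: 5.0
```

```bash
python3 -c "
from h import *
feel()"
```

```text
F [-0.33 -0.12  0.1 ] sd [0.15 0.26 0.11] x [ 0.588  -0.2832  0.0971] grip 0.0296 t 11.8
```

>>> move_arm(increments=[[0.2, -0.012, 0, 0.006, 0, 0, 0], [0.2, 0, 0, 0, 0, 0, 0]])

```text
time_s: 12.0
ee_pos: [0.5875, -0.2832, 0.0969]
eef_rot: [3.142, -0.0, 0.001]
force: [0.7, -0.2, 0.4]
grip_width: 0.0298
grip_force: 5.0
```

```bash
python3 -c "
from h import *
feel()"
```

```text
F [1.58 0.48 0.61] sd [0.25 0.16 0.12] x [ 0.5875 -0.2833  0.0969] grip 0.0293 t 12.4
```

>>> move_arm(increments=[[0.2, 0.006, 0, 0, 0, 0, 0], [0.2, 0, 0, 0, 0, 0, 0], [0.4, 0, 0, 0, 0, 0, 0], [0.5, 0, 0, 0, 0, 0, 0], [0.5, 0, 0, 0, 0, 0, 0], [0.5, 0, 0, -0.2, 0, 0, 0], [0.5, 0, 0, -0.5, 0, 0, 0], [0.5, 0, 0, -0.5, 0, 0, 0], [0.5, 0, 0, -0.3, 0, 0, 0], [0.5, 0, 0, 0, 0, 0, 0], [0.5, 0, 0, 0, 0, 0, 0]])

```text
time_s: 13.5
ee_pos: [0.5875, -0.2832, 0.1712]
eef_rot: [-3.141, 0.001, 0.001]
force: [0.0, 1.2, -0.8]
grip_width: 0.0472
grip_force: 0.0
```

```bash
python3 - <<'E'
from h import *
p=feel(3);c=p["color"][180:420,190:430];cv2.imwrite("pics/w6.png",cv2.resize(c,None,fx=2.4,fy=2.4))
q=np.load("q.npy");c,s=np.cos(q[2]),np.sin(q[2]);x,y=.033,-.033
print(proj(p,np.array([q[0]+c*x-s*y,q[1]+s*x+c*y,.065+q[3]+.0083])))
for d in ctrl.cut_out("ball_1",p):
    (u,v),r=cv2.minEnclosingCircle(cv2.findNonZero(d["mask"].astype(np.uint8)));print(d["conf"],u,v,r,hit(p,u,v,.1015))
E
```

```text
F [0.31 0.3  0.51] sd [0.13 0.04 0.19] x [ 0.5873 -0.2831  0.1704] grip 0.0471 t 13.65
[320.26772556 253.61599856]
0.76 7.0 356.0 9.219644546508789 [0.46601937 0.06469597 0.1015    ]
0.68 319.45745849609375 254.7553253173828 21.544044494628906 [ 0.58820547 -0.28297857  0.1015    ]
```

View pics/w6.png

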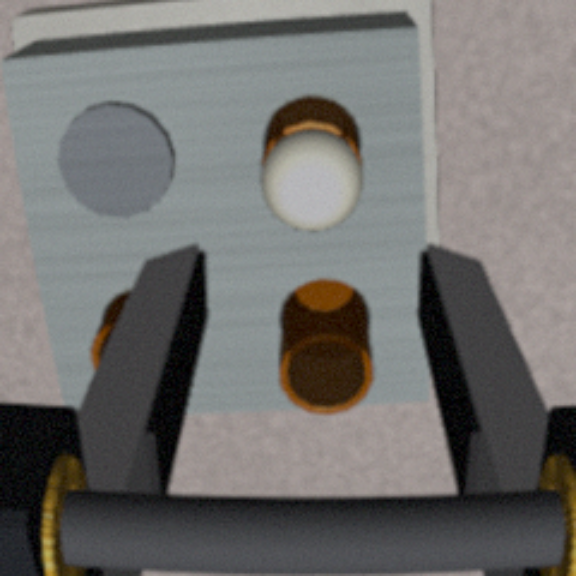

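The ball sits in tube c's mouth, with its centre at about (319,255) where (320,254) was predicted. On to the second ball.

>>> move_arm(increments=[[0.5, -0.046, -0.69, 0, 0, 0, 0], [0.5, -0.046, -0.69, 0, 0, 0, 0], [0.5, -0.046, -0.69, 0, 0, 0, 0], [0.5, -0.046, -0.69, 0, 0, 0, 0], [0.5, -0.046, -0.69, 0, 0, 0, 0], [0.5, -0.046, -0.69, 0, 0, 0, 0], [0.5, -0.046, -0.69, 0, 0, 0, 0], [0.5, -0.046, -0.69, 0, 0, 0, 0], [0.5, -0.046, -0.69, 0, 0, 0, 0], [0.5, -0.046, -0.69, 0, 0, 0, 0], [0.5, -0.046, -0.69, 0, 0, 0, 0], [0.5, -0.046, -0.69, 0, 0, 0, 0], [0.5, -0.046, -0.69, 0, 0, 0, 0], [0.5, -0.046, -0.69, 0, 0, 0, 0], [0.5, -0.046, -0.69, 0, 0, 0, 0], [0.5, -0.046, -0.69, 0, 0, 0, 0], [0.5, 0, -0.12, 0.3, 0, 0, 0], [0.5, 0, 0, 0.9, 0, 0, 0], [0.5, 0, 0, 0.9, 0, 0, 0], [0.5, 0, 0, 0, 0, 0, 0]])

```text
time_s: 15.7
ee_pos: [0.5472, 0.2727, 0.0603]
eef_rot: [3.137, 0.01, 0.001]
force: [-0.2, 0.4, 0.5]
grip_width: 0.0473
grip_force: 0.0
```

```bash
python3 - <<'E'
from h import *
p=feel(4)
for d in ctrl.cut_out("ball_1",p)+ctrl.cut_out("small_ball",p):
    (u,v),r=cv2.minEnclosingCircle(cv2.findNonZero(d["mask"].astype(np.uint8)));print(d["conf"],u,v,r,hit(p,u,v,.025))
E
```

```text
F [0.57 0.31 0.22] sd [0.16 0.19 0.21] x [0.5507 0.2743 0.0674] grip 0.0469 t 15.9
0.91 318.7631530761719 270.1842041015625 24.287540435791016 [0.55046594 0.27512383 0.025     ]
0.68 436.6666564941406 321.8888854980469 21.018901824951172 [0.5105724 0.1920914 0.025    ]
0.64 266.3238525390625 431.2954406738281 17.37234878540039 [0.40600687 0.31891523 0.025     ]
0.96 415.0 236.0 19.416587829589844 [0.57324262 0.21378094 0.025     ]
```

>>> move_arm(increments=[[0.5, -0.01, -0.015, 0.4, 0, 0, 0], [0.5, 0, 0, 0.3, 0, 0, 0], [0.5, 0, 0, 0.18, 0, 0, 0], [0.5, 0, 0, 0.08, 0, 0, 0], [0.5, 0, 0, 0, 0, 0, 0], [0.2, 0, 0, 0, 0, 0, 0], [0.2, 0, 0, 0, 0, 0, 0], [0.2, 0, 0, 0, 0, 0, 0], [0.2, 0, 0, 0, 0, 0, 0]], force=15)

```text
time_s: 16.9
ee_pos: [0.5502, 0.2755, 0.0193]
eef_rot: [-3.141, -0.001, 0.001]
force: [0.2, -1.0, 2.1]
grip_width: 0.0291
grip_force: 15.0
```

>>> move_arm(increments=[[0.2, 0, 0, -0.2, 0, 0, 0], [0.2, 0, 0, -0.8, 0, 0, 0], [0.2, 0, 0, -1, 0, 0, 0], [0.2, -0.035, 0.69, -1, 0, 0, 0], [0.2, -0.035, 0.69, 0, 0, 0, 0], [0.2, -0.035, 0.69, 0, 0, 0, 0], [0.2, -0.035, 0.69, 0, 0, 0, 0], [0.2, -0.035, 0.69, 0, 0, 0, 0], [0.2, -0.035, 0.69, 0, 0, 0, 0], [0.2, -0.035, 0.69, 0, 0, 0, 0], [0.2, -0.035, 0.69, 0, 0, 0, 0], [0.2, -0.035, 0.69, 0, 0, 0, 0], [0.2, -0.035, 0.69, 0, 0, 0, 0], [0.2, -0.035, 0.69, 0, 0, 0, 0], [0.2, -0.035, 0.69, 0, 0, 0, 0], [0.2, -0.035, 0.69, 0, 0, 0, 0], [0.2, -0.035, 0.69, 0, 0, 0, 0], [0.2, -0.035, 0.69, 0, 0, 0, 0], [0.2, -0.035, 0.69, 0, 0, 0, 0], [0.2, 0, 0.22, 0, 0, 0, 0]])

```text
time_s: 18.9
ee_pos: [0.5221, -0.284, 0.1605]
eef_rot: [3.141, -0.0, -0.002]
force: [0.2, -0.1, 0.8]
grip_width: 0.0287
grip_force: 15.0
```

>>> move_arm(increments=[[0.2, 0, 0, 0, 0, 0, 0], [0.2, 0, 0, 0, 0, 0, 0]], force=5)

```text
time_s: 19.1
ee_pos: [0.5228, -0.2804, 0.1602]
eef_rot: [-3.141, -0.0, 0.001]
force: [0.2, -0.7, -0.4]
grip_width: 0.0296
grip_force: 5.0
```

```bash
python3 -c "
from h import *
feel(4)"
```

```text
F [-0.49  0.01 -0.58] sd [0.13 0.34 0.11] x [ 0.523  -0.2802  0.1602] grip 0.0298 t 19.3
```

>>> move_arm(increments=[[0.2, -0.02, 0.15, 0.2, 0, 0, 0], [0.2, 0, 0, 0.4, 0, 0, 0], [0.2, 0, 0, 0.3, 0, 0, 0], [0.2, 0, 0, 0.12, 0, 0, 0], [0.2, 0, 0, 0, 0, 0, 0], [0.2, 0, 0, 0, 0, 0, 0]])

```text
time_s: 19.9
ee_pos: [0.5219, -0.2891, 0.1094]
eef_rot: [3.141, -0.0, 0.001]
force: [0.3, -0.9, 0.4]
grip_width: 0.0296
grip_force: 5.0
```

```bash
python3 - <<'E'
from h import *
feel(6)
E
```

```text
F [ 0.12  0.12 -0.47] sd [0.29 0.18 0.2 ] x [ 0.5219 -0.2891  0.1096] grip 0.0293 t 20.2
```

>>> move_arm(increments=[[0.2, 0, -0.03, 0.03, 0, 0, 0], [0.2, 0, 0, 0.03, 0, 0, 0], [0.2, 0, 0, 0, 0, 0, 0]])

```text
time_s: 20.5
ee_pos: [0.5217, -0.2874, 0.1059]
eef_rot: [-3.141, -0.0, 0.001]
force: [0.6, 0.4, -0.2]
grip_width: 0.0297
grip_force: 5.0
```

```bash
python3 - <<'E'
from h import *
feel(6)
E
```

```text
F [0.46 0.35 0.28] sd [0.19 0.2  0.16] x [ 0.5217 -0.2874  0.106 ] grip 0.0292 t 20.8
```

>>> move_arm(increments=[[0.2, 0.006, 0, 0.006, 0, 0, 0], [0.2, 0, 0, 0, 0, 0, 0]])

```text
time_s: 21.0
ee_pos: [0.522, -0.2875, 0.1057]
eef_rot: [3.142, -0.0, 0.001]
force: [0.6, 0.3, -0.3]
grip_width: 0.0292
grip_force: 5.0
```

```bash
python3 - <<'E'
from h import *
feel(8)
E
```

```text
F [ 0.23 -0.26  0.21] sd [0.15 0.19 0.17] x [ 0.522  -0.2875  0.1057] grip 0.0297 t 21.4
```

>>> move_arm(increments=[[0.2, 0.004, 0, 0.008, 0, 0, 0], [0.2, 0, 0, 0, 0, 0, 0]])

```text
time_s: 21.6
ee_pos: [0.5223, -0.2874, 0.1053]
eef_rot: [3.142, -0.0, 0.001]
force: [0.9, 0.6, 0.5]
grip_width: 0.0292
grip_force: 5.0
```

```bash
python3 - <<'E'
from h import *
feel(8)
E
```

```text
F [0.25 0.08 1.02] sd [0.13 0.17 0.16] x [ 0.5222 -0.2875  0.1053] grip 0.0296 t 22.0
```

Clear contact: 1.5 N, well centred. I'll let go here.

>>> move_arm(increments=[[0.4, 0, 0, 0, 0, 0, 0], [0.5, 0, 0, 0, 0, 0, 0], [0.5, 0, 0, 0, 0, 0, 0], [0.5, 0, 0, -0.2, 0, 0, 0], [0.5, 0, 0, -0.5, 0, 0, 0], [0.5, 0, 0, -0.5, 0, 0, 0], [0.5, 0, 0, -0.1, 0, 0, 0], [0.5, 0, 0, 0, 0, 0, 0], [0.5, 0, 0, 0, 0, 0, 0]])

```text
time_s: 22.9
ee_pos: [0.5218, -0.2872, 0.1692]
eef_rot: [-3.141, 0.001, 0.001]
force: [0.3, 0.4, -0.1]
grip_width: 0.0471
grip_force: 0.0
```

```bash
python3 - <<'E'
from h import *
p=feel(3)
for d in ctrl.cut_out("ball_1",p):
    (u,v),r=cv2.minEnclosingCircle(cv2.findNonZero(d["mask"].astype(np.uint8)));print(d["conf"],u,v,r,hit(p,u,v,.1099),hit(p,u,v,.102))
E
```

```text
F [0.02 0.15 0.16] sd [0.29 0.09 0.22] x [ 0.5218 -0.2872  0.1691] grip 0.0475 t 23.05
0.74 320.1757507324219 259.8664245605469 22.36034393310547 [ 0.52239673 -0.28761468  0.1099    ] [ 0.51963684 -0.28762368  0.102     ]
0.59 313.5 161.0 22.69921875 [ 0.58897865 -0.28337126  0.1099    ] [ 0.58842437 -0.28323969  0.102     ]
0.36 48.5 81.0 25.773147583007812 [ 0.66364671 -0.08031588  0.1099    ] [ 0.6655659  -0.07345785  0.102     ]
```

>>> move_arm(increments=[[0.5, -0.015, -0.63, 0, 0, 0, 0], [0.5, -0.015, -0.63, 0, 0, 0, 0], [0.5, -0.015, -0.63, 0, 0, 0, 0], [0.5, -0.015, -0.63, 0, 0, 0, 0], [0.5, -0.015, -0.63, 0, 0, 0, 0], [0.5, -0.015, -0.63, 0, 0, 0, 0], [0.5, -0.015, -0.63, 0, 0, 0, 0], [0.5, -0.015, -0.63, 0, 0, 0, 0], [0.5, -0.015, -0.63, 0, 0, 0, 0], [0.5, -0.015, -0.63, 0, 0, 0, 0], [0.5, -0.015, -0.63, 0, 0, 0, 0], [0.5, -0.015, -0.63, 0, 0, 0, 0], [0.5, -0.015, -0.63, 0, 0, 0, 0], [0.5, -0.015, -0.63, 0, 0, 0, 0], [0.5, -0.015, -0.63, 0, 0, 0, 0], [0.5, 0, -0.14, 0.2, 0, 0, 0], [0.5, 0, 0, 0.6, 0, 0, 0], [0.5, 0, 0, 0.6, 0, 0, 0], [0.5, 0, 0, 0.6, 0, 0, 0], [0.5, 0, 0, 0, 0, 0, 0]])

```text
time_s: 25.1
ee_pos: [0.5084, 0.1908, 0.0663]
eef_rot: [3.139, 0.007, 0.0]
force: [-0.2, 0.4, -0.0]
grip_width: 0.0466
grip_force: 0.0
```

```bash
python3 - <<'E'
from h import *
p=feel(4)
for d in ctrl.cut_out("ball_1",p):
    (u,v),r=cv2.minEnclosingCircle(cv2.findNonZero(d["mask"].astype(np.uint8)));print(d["conf"],u,v,r,hit(p,u,v,.025))
E
```

```text
F [0.17 0.21 0.35] sd [0.11 0.15 0.23] x [0.5107 0.1917 0.0707] grip 0.0471 t 25.3
0.83 319.29241943359375 267.6542053222656 23.40105438232422 [0.51097433 0.19202651 0.025     ]
0.59 325.0 385.5 11.011457443237305 [0.4149931 0.1878307 0.025    ]
```

>>> move_arm(increments=[[0.5, -0.005, -0.005, 0.45, 0, 0, 0], [0.5, 0, 0, 0.3, 0, 0, 0], [0.5, 0, 0, 0.18, 0, 0, 0], [0.5, 0, 0, 0.09, 0, 0, 0], [0.5, 0, 0, 0, 0, 0, 0], [0.2, 0, 0, 0, 0, 0, 0], [0.2, 0, 0, 0, 0, 0, 0], [0.2, 0, 0, 0, 0, 0, 0], [0.2, 0, 0, 0, 0, 0, 0]], force=15)

```text
time_s: 26.25
ee_pos: [0.5106, 0.1923, 0.0197]
eef_rot: [-3.141, -0.001, 0.001]
force: [-0.4, -1.0, 2.5]
grip_width: 0.0289
grip_force: 15.0
```

>>> move_arm(increments=[[0.2, 0, 0, -0.2, 0, 0, 0], [0.2, 0, 0, -0.7, 0, 0, 0], [0.2, 0, 0, -0.8, 0, 0, 0], [0.2, 0, 0, -0.8, 0, 0, 0], [0.2, 0, 0.3, -0.5, 0, 0, 0], [0.2, 0.011, 0.63, 0, 0, 0, 0], [0.2, 0.011, 0.63, 0, 0, 0, 0], [0.2, 0.011, 0.63, 0, 0, 0, 0], [0.2, 0.011, 0.63, 0, 0, 0, 0], [0.2, 0.011, 0.63, 0, 0, 0, 0], [0.2, 0.011, 0.63, 0, 0, 0, 0], [0.2, 0.011, 0.63, 0, 0, 0, 0], [0.2, 0.011, 0.63, 0, 0, 0, 0], [0.2, 0.011, 0.63, 0, 0, 0, 0], [0.2, 0.011, 0.63, 0, 0, 0, 0], [0.2, 0.011, 0.63, 0, 0, 0, 0], [0.2, 0.011, 0.63, 0, 0, 0, 0], [0.2, 0.011, 0.42, 0, 0, 0, 0], [0.2, 0, 0, 0, 0, 0, 0], [0.2, 0, 0, 0, 0, 0, 0]])

```text
time_s: 28.25
ee_pos: [0.5177, -0.2215, 0.1696]
eef_rot: [-3.141, -0.0, 0.0]
force: [-0.5, 0.4, -0.4]
grip_width: 0.0291
grip_force: 15.0
```

```bash
python3 -c "
from h import *
feel(4)"
```

```text
F [ 0.17  0.21 -0.5 ] sd [0.16 0.19 0.41] x [ 0.5179 -0.2208  0.1696] grip 0.0293 t 28.45
```

Down to z = 0.096, where I expect about 5 mm of clearance.

>>> move_arm(increments=[[0.2, 0, 0.01, 0.4, 0, 0, 0], [0.2, 0, 0, 0.5, 0, 0, 0], [0.2, 0, 0, 0.35, 0, 0, 0], [0.2, 0, 0, 0.16, 0, 0, 0], [0.2, 0, 0, 0, 0, 0, 0], [0.2, 0, 0, 0, 0, 0, 0]], force=5)

```text
time_s: 29.05
ee_pos: [0.5182, -0.2222, 0.0997]
eef_rot: [3.141, -0.001, 0.001]
force: [-0.1, 0.2, -0.2]
grip_width: 0.0292
grip_force: 5.0
```

```bash
python3 -c "
from h import *
feel(6)"
```

```text
F [ 0.79  0.   -0.27] sd [0.17 0.22 0.2 ] x [ 0.5182 -0.2223  0.0996] grip 0.0295 t 29.35
```

>>> move_arm(increments=[[0.2, 0, -0.012, 0.04, 0, 0, 0], [0.2, 0, 0, 0.04, 0, 0, 0], [0.2, 0, 0, 0.02, 0, 0, 0], [0.2, 0, 0, 0, 0, 0, 0]])

```text
time_s: 29.75
ee_pos: [0.5177, -0.2216, 0.0935]
eef_rot: [-3.141, 0.0, 0.001]
force: [0.0, -1.0, -0.6]
grip_width: 0.0296
grip_force: 5.0
```

```bash
python3 -c "
from h import *
feel(6)"
```

```text
F [-0.17 -0.03 -0.69] sd [0.09 0.17 0.12] x [ 0.5178 -0.2216  0.0938] grip 0.0293 t 30.05
```

>>> move_arm(increments=[[0.2, 0, 0, 0.02, 0, 0, 0], [0.2, 0, 0, 0, 0, 0, 0]])

```text
time_s: 30.25
ee_pos: [0.5178, -0.2216, 0.0927]
eef_rot: [-3.142, 0.0, 0.001]
force: [0.6, -0.1, -0.1]
grip_width: 0.0295
grip_force: 5.0
```

```bash
python3 -c "
from h import *
feel(6)"
```

```text
F [ 0.18  0.09 -0.5 ] sd [0.09 0.13 0.13] x [ 0.5178 -0.2216  0.0928] grip 0.0297 t 30.55
```

>>> move_arm(increments=[[0.2, 0, 0, 0.016, 0, 0, 0], [0.2, 0, 0, 0, 0, 0, 0]])

```text
time_s: 30.75
ee_pos: [0.5177, -0.2216, 0.0919]
eef_rot: [-3.142, 0.0, 0.001]
force: [0.5, 0.8, -0.6]
grip_width: 0.0293
grip_force: 5.0
```

```bash
python3 -c "
from h import *
feel(6)"
```

```text
F [ 0.02 -0.09 -0.38] sd [0.16 0.22 0.21] x [ 0.5178 -0.2216  0.092 ] grip 0.0296 t 31.05
```

>>> move_arm(increments=[[0.2, 0, 0, 0.014, 0, 0, 0], [0.2, 0, 0, 0, 0, 0, 0]])

```text
time_s: 31.25
ee_pos: [0.5178, -0.2216, 0.0912]
eef_rot: [-3.142, 0.0, 0.001]
force: [0.1, 0.8, -0.8]
grip_width: 0.0292
grip_force: 5.0
```

```bash
python3 -c "
from h import *
feel(6)"
```

```text
F [-0.04  0.24 -0.26] sd [0.24 0.24 0.18] x [ 0.5178 -0.2216  0.0913] grip 0.0292 t 31.55
```

>>> move_arm(increments=[[0.2, 0, 0, 0.012, 0, 0, 0], [0.2, 0, 0, 0, 0, 0, 0]])

```text
time_s: 31.75
ee_pos: [0.5178, -0.2216, 0.0906]
eef_rot: [-3.142, 0.0, 0.001]
force: [0.1, -0.4, -1.1]
grip_width: 0.0292
grip_force: 5.0
```

```bash
python3 -c "
from h import *
feel(6)"
```

```text
F [ 0.11 -0.15 -0.34] sd [0.13 0.24 0.27] x [ 0.5178 -0.2216  0.0907] grip 0.0294 t 32.05
```

>>> move_arm(increments=[[0.2, 0, 0, 0.012, 0, 0, 0], [0.2, 0, 0, 0, 0, 0, 0]])

```text
time_s: 32.25
ee_pos: [0.5179, -0.2216, 0.0902]
eef_rot: [3.142, -0.0, 0.001]
force: [0.6, 0.1, 1.2]
grip_width: 0.0294
grip_force: 5.0
```

```bash
python3 -c "
from h import *
feel(6)"
```

```text
F [-0.05  0.02  1.44] sd [0.09 0.19 0.19] x [ 0.5179 -0.2216  0.0902] grip 0.0293 t 32.55
```

Contact: about 1.9 N straight up, and centred. Letting go.

>>> move_arm(increments=[[0.4, 0, 0, 0, 0, 0, 0], [0.5, 0, 0, 0, 0, 0, 0], [0.5, 0, 0, 0, 0, 0, 0], [0.5, 0, 0, -0.2, 0, 0, 0], [0.5, 0, 0, -0.5, 0, 0, 0], [0.5, 0, 0, -0.6, 0, 0, 0], [0.5, -0.3, 0, -0.6, 0, 0, 0], [0.5, -0.5, 0, -0.5, 0, 0, 0], [0.5, -0.5, 0, -0.2, 0, 0, 0], [0.5, 0, 0, 0, 0, 0, 0], [0.5, 0, 0, 0, 0, 0, 0]])

```text
time_s: 33.65
ee_pos: [0.4529, -0.2218, 0.2208]
eef_rot: [3.141, -0.001, 0.0]
force: [0.7, 0.2, -0.0]
grip_width: 0.0468
grip_force: 0.0
```

```bash
python3 - <<'E'
from h import *
p=feel(3);cv2.imwrite("pics/w7.png",p["color"])
for d in ctrl.cut_out("ball_1",p):
    (u,v),r=cv2.minEnclosingCircle(cv2.findNonZero(d["mask"].astype(np.uint8)));print(d["conf"],u,v,r,hit(p,u,v,.102))
a=p["color"][40:340,180:480];s=shot("scene")["color"][190:340,100:500]
a=cv2.resize(a,(400,400));s=cv2.resize(s,(400,150))
cv2.imwrite("pics/fin.png",np.vstack([a,s]))
E
```

```text
F [-0.01  0.05 -0.05] sd [0.13 0.09 0.2 ] x [ 0.4532 -0.2216  0.2199] grip 0.0469 t 33.8
0.89 404.02154541015625 155.46714782714844 19.13780975341797 [ 0.52197057 -0.28981503  0.102     ]
0.8 28.5 263.5 10.12432861328125 [0.42541829 0.09404649 0.102     ]
0.74 320.1666564941406 157.8333282470703 18.638473510742188 [ 0.51887987 -0.22214463  0.102     ]
0.72 397.382568359375 73.83451843261719 19.00776481628418 [ 0.58850303 -0.28350261  0.102     ]
0.19 349.0 120.5 108.90028381347656 [ 0.54895814 -0.24485849  0.102     ]
```

View pics/fin.png

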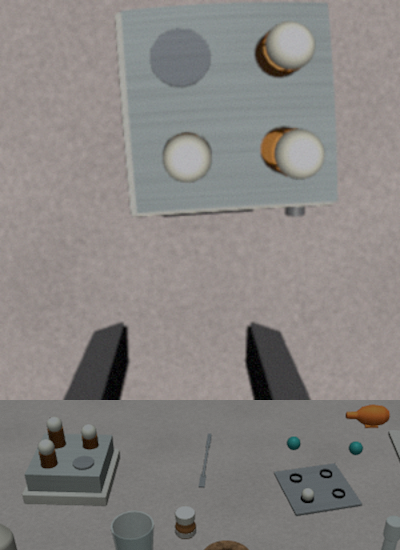

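All three balls sit in the tube mouths: (404,155), (320,158) and (397,74) in the wrist picture. The small ball is still on the tray and nothing else has moved.

```bash
python3 -c "
from station import ctrl
print(ctrl.hand_in())"
```

```text
the job is handed in; nothing more can be done
None
```

The job is handed in: each of the three tubes is closed by a large ball, released at contact of at most about 2 N, and the small ball and everything else on the bench look undisturbed in the last picture.

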